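# Click a gear selector lever up to the marked gear and lock it

## Robot

A 7-joint arm with a two-finger parallel gripper is mounted at the origin on the work surface. World frame = base frame: x ahead of the robot, y to its left, z up, the work surface at z = 0. Lengths are in m, angles in rad, forces in N, time in s.
With the tool pointing down it reaches from about 0.425 to 1.025 m from the base axis. Payload 3.6 kg.
Tool frame: the origin (TCP) lies on the centre line of the jaws, within the pads' length; the fingertips stand 25 mm ahead of it and the grasp point (between the pads) lies 6 mm ahead of it (robot.tip_reach is the x of the fingertips in the tool frame, in m); x points along the fingers, z is the direction in which the jaws open and shut, and the axes are right-handed (so a half turn about x gives the same grasp; the last joint's range is limited). The gripper opens to 85 mm and grips with 20 to 120 N. Pads are 22 mm wide; open, the fingers measure 114 mm over their backs; the gripper's body (76 mm by 85 mm) begins 54 mm behind the grasp point. The pads swing forward as they close: fully open they stand 13 mm farther back than shut.
Start: joints at [1.206, 0.591, 0.048, 1.609, -0.033, 0.943, -0.034], TCP at [0.194, -0.699, 0.256] pointing down, gripper open.
Joint ranges: [-2.69, 2.69], [-0.47, 2.24], [-1.27, 1.36], [0.19, 2.51], [-1.53, 4.68], [0.08, 2.07], [-3.09, 3.09]. Speed limits (rad/s): [2.57, 2.57, 3.14, 3.14, 3.14, 3.14, 3.14].

## Interface

Orientations are given as a rotation vector (axis times angle).
In Python, from station import robot, eyes, finish_job gives the robot as it stands. The module is installed in compiled form; this text tells all that it offers.
- The arm moves only by the tool step_arm, never from a script. Its argument "commands" is a list of rows, each a list of 7 numbers: the shift along the tool's x, y, z in cm, then the turn, a rotation vector about the tool's x, y, z in degrees, then the finger opening in cm, from 0 to 8.54. A call has 1 to 12 rows; each row shifts and turns the pose as measured when the row begins, along the tool's axes as they then stand; what a row does not reach is not made up. A row lasts 1/12 s, in which the tool goes at most 41.7 mm and 7.16 degrees, less where a joint would pass 70% of its speed; a pose out of reach is approached as far as the arm can. A call is refused whole if a number of a shift passes 4.17 or a number of a turn 7.16, either way. A call with a gripper value outside its range is refused whole. The fingers move at their own pace and stop on an object; the grip force is fixed at half the most. Time passes only in rows, so rows that do not move let the fingers close. It gives the time, the measured TCP pose, the force and the opening at its end, in the units of the state.
- robot.sense(): the state, without advancing time (a new reading comes with each control period).
- eyes.read_camera(name): name is "scene" or "top"; returns the picture (420x560x3 uint8, blue, green, red); there is no depth.
- eyes.get_calibration(name): a dict with "K" (3x3 intrinsics, pixels), "xyz" and "orientation" of the camera in the world. Camera axes: x right, y up, looking along -z (the intrinsics and any distortion apply to the point x, -y, -z); pixel columns grow to the right and rows downward; lengths in m; the calibration is good to about 2 mm. A picture is of the moment at which its call begins. get_calibration takes no time and is no camera call.
- finish_job(): hands the job in, once; it reports no verdict.
The state is a dict: "clock": time; "qpos": joint angles; "qvel": joint speeds; "tau": joint torques, N m; "position": TCP position; "eef_rot": TCP orientation; "force": force on the tool from outside, world axes, zero at the start; "torque": the same for the moment, N m; "finger_gap": finger opening in m.
Only numpy, scipy, OpenCV 4.12 (cv2) and the standard library are available. Lean on these libraries where they do the work, as an engineer would, in place of code of your own. Each camera call takes 0.05 s, during which the arm holds its last target.

## Task

Click the buggy's gear lever round one notch at a time, letting the dial settle in each notch, until the pointer stands at the one long rib on the scale, never going past it. Then let go of the lever and slide the lock bolt fully home. Work the lever and bolt gently and leave the other things on the table where they are.

Things in the scene. Friction and masses are not known exactly. Their poses are not given: they have to be found in the camera images.
- module: Gear selector of a kit buggy, fixed to the table: grey box, white cover 144 x 134 mm, top at 46 mm; motor block (46 mm high) and wheels (56 mm high) on its +x side, lock bolt on its +y side. Origin on the table under the dial's vertical axis, z up. Yaw within 0.35 rad. Carries dial, lever, bolt.
- long_rib (a point): Top of the one long rib (rib 5) on the cover, 64 mm from the dial's axis. 8 raised black ribs, 0 to 7, lie 12 degrees (0.2094 rad) apart around the axis, rib n at -42 + 12n degrees from the module's +x towards +y. Rib 5 is 14 mm long and 7 mm high, the others 6 mm long and 3 mm high.
- dial (a joint): Angle (rad) of the dial, a 72 mm black disc with a thin aluminium pointer reaching 54 mm from the axis. 0 = pointer at rib 0, grows counter-clockwise from above, notch n at 0.2094 n, long rib 1.0472; starts in notch 0, 1 or 2. A hidden spring roller holds it in each notch; leaving a notch takes about 1.5 to 7 N at the lever's post, differing from unit to unit.
- lever (a joint): Wind-up (rad) of the lever ahead of the dial; + is counter-clockwise. They are joined by a spring, 11 N at the post per rad. At 0 the lever points exactly away from the pointer. Pushed, it winds by 0.1 to 0.65 rad while the dial stays; then the dial snaps on one notch and the force drops by about 1.5 to 2.5 N. Let go, it springs back to 0. Over 0.9 rad overstrains it.
- lever_post (a point): Centre of the top of the lever's thumb post: an upright black cylinder, 14 mm diameter, from the lever's flat arm (top at 65 mm above the table) up to 98 mm, 80 mm from the dial's axis. The point's x axis points outward along the arm, z up. Free space all round it above the arm.
- bolt (a joint): Travel (m) of the lock bolt, a steel slide beside the box: 0 to 0.005 = open, as it starts; 0.020 = fully home against its stop. It moves along the module's -y, towards the dial, against about 1.5 N of friction, and stays where left. Home, its nose stands between hidden pins and blocks the dial.
- bolt_knob (a point): Centre of the top of the bolt's knob: an upright dark steel cylinder, 16 mm diameter, from 23 to 60 mm above the table. In the module's frame it stands at x = 0, y = 105 mm minus the travel (85 mm when home; the box's edge is at 67 mm). The bed beside its foot is 18 mm high and reaches to y = 135 mm.
- spare_wheel: bystander: loose kit wheel lying flat, 48 mm across, 20 mm high; origin at the centre of its underside
- beam: bystander: grey kit beam, 110 x 8 x 8 mm, lying along its x; origin at the centre of its underside
- gear: bystander: grey kit gear lying flat, 40 mm across, 8 mm high; origin at the centre of its underside
- carton: bystander: open cardboard box, 60 x 90 x 45 mm with a raised flap; origin at the centre of its underside
- screwdriver: bystander: screwdriver, 160 mm, lying along its x; origin at the centre of its underside
- parts_cup: bystander: grey cup, 64 mm across, 55 mm high; origin at the centre of its underside
- motor: bystander: loose white kit motor, 70 x 40 x 36 mm; origin at the centre of its underside

How it is judged:
On the way, in this order (a step that is already met when the one before it is completed fails the run):
1. the dial settles in notch 3 (value of joint dial between 0.555 and 0.7016 rad and velocity of joint dial between -0.3 and 0.3 rad/s), for 0.2 s.
2. the dial settles in notch 4 (value of joint dial between 0.7645 and 0.9111 rad and velocity of joint dial between -0.3 and 0.3 rad/s), for 0.2 s.
3. the dial settles in notch 5 (value of joint dial between 0.9739 and 1.1205 rad and velocity of joint dial between -0.3 and 0.3 rad/s), for 0.2 s.
4. the bolt is home with the dial in notch 5 (value of joint dial between 0.9844 and 1.11 rad and velocity of joint dial between -0.3 and 0.3 rad/s and value of joint bolt above 0.0185 m), for 0.2 s.
At the end, for the whole second after the job is handed in: The dial rests in notch 5, the pointer within 3.6 degrees of the long rib; the lever is released and relaxed (wind-up under 0.08 rad); the bolt is home (within 1.5 mm of its 20 mm travel) (all of step 4 and value of joint lever between -0.08 and 0.08 rad); the robot touches nothing.
It fails at once if the dial goes past the long rib (more than half a notch beyond) (value of joint dial above 1.1519 rad).
It fails at once if the lever's spring is overstrained (wound more than 0.9 rad) (value of joint lever above 0.9 rad).
It fails at once if the lever is pressed or squeezed with more than 50 N (contact force between the fingers and lever above 50 N).
It fails at once if the bolt is pressed or squeezed with more than 50 N (contact force between the fingers and bolt above 50 N).
It fails at once if another thing on the table is moved by more than 30 mm (distance of any of spare_wheel, beam, gear, carton, screwdriver, parts_cup, motor from where it was at the start of the episode above 0.03 m).
It also fails if it takes over 69 s, if anything falls off the work surface, if the arm or the gripper's body presses on something with over 40 N, if the wrist force passes 120 N, or if a joint passes its speed limit or range.

## Working session

There is one attempt and no reset: what is moved stays moved. The work goes in short steps, Python scripts to look and compute and a tool call to move; the robot and the scene stay as the last step left them, time stands still between calls to the robot, and variables do not carry over. Pictures are saved under pics/ and viewed, and the job is handed in when it is done.

Besides the shell and the picture viewer there is one more tool, called as name(argument=value, ...), one argument or row to a line, values as JSON. step_arm: Moves the arm, as the interface text tells. Its arguments: {"type":"object","properties":{"commands":{"type":"array"}},"required":["commands"]}

```bash
mkdir -p pics; python3 - <<'E'
from station import robot, eyes
import cv2
for n in("scene","top"):
    im=eyes.read_camera(n); cv2.imwrite(f"pics/{n}0.png",im)
    print(n,eyes.get_calibration(n))
print(robot.sense(), robot.tip_reach)
E
```

```text
scene {'K': array([[497.74006439,   0.        , 272.16549627],
       [  0.        , 497.74006439, 208.42486157],
       [  0.        ,   0.        ,   1.        ]]), 'xyz': array([1.10077854, 0.45437225, 0.76377987]), 'orientation': array([0.38990359, 0.88998603, 2.15892134])}
top {'K': array([[478.34989497,   0.        , 283.68154186],
       [  0.        , 478.34989497, 208.44111587],
       [  0.        ,   0.        ,   1.        ]]), 'xyz': array([0.46525436, 0.00883109, 0.99764534]), 'orientation': array([ 0.11867572, -0.1173911 , -1.59480209])}
{'clock': 0.1, 'qpos': array([ 1.20652953,  0.59203593,  0.04832938,  1.60968262, -0.03330081,
        0.94269443, -0.03370962]), 'qvel': array([ 1.02182083e-03, -1.19313157e-03, -8.54255085e-04, -2.33101985e-03,
        9.47838441e-05,  2.85842000e-04, -1.40709918e-03]), 'tau': array([ 4.43373690e-03, -5.49995399e+01,  1.55384582e+00, -1.98823357e+01,
        9.83685575e-03,  3.83983759e-03, -1.23867721e-05]), 'position': array([ 0.19373043, -0.69792468,  0.25525395]), 'eef_rot': array([ 1.00859719,  1.32694715, -1.00673897]), 'force': array([-0.9523791 , -0.40813324,  0.4882053 ]), 'torque': array([-0.03573819, -0.00259605,  0.04021957]), 'finger_gap': 0.08562593349234786} 0.025
```

View pics/scene0.png

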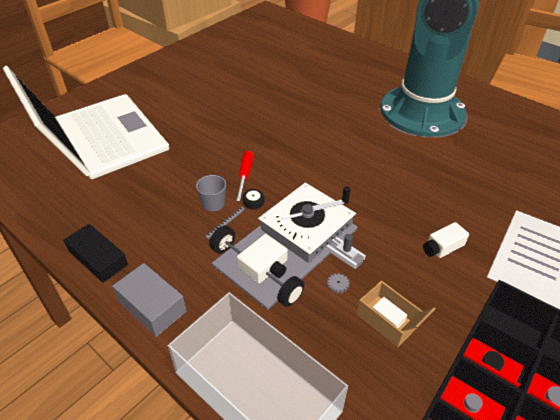

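View pics/top0.png

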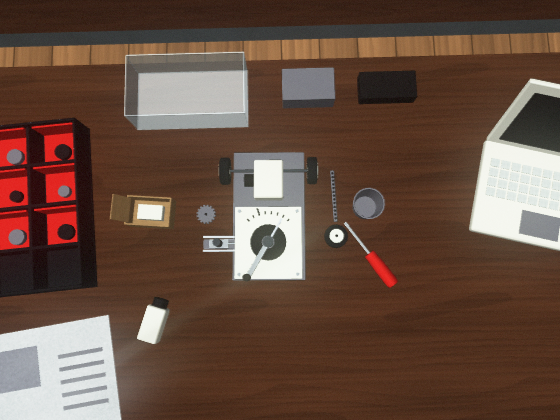

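```bash
cat > h.py <<'E'
import numpy as np, cv2
from scipy.spatial.transform import Rotation as R
from station import robot, eyes
def cam(n):
    c=eyes.get_calibration(n); return c["K"],np.array(c["xyz"]),R.from_rotvec(c["orientation"]).as_matrix()
def ray(n,uv,z):
    K,t,M=cam(n); d=np.linalg.inv(K)@np.array([uv[0],uv[1],1.]); d=M@(d*[1,-1,-1])
    return t+d*(z-t[2])/d[2]
def proj(n,p):
    K,t,M=cam(n); q=M.T@(np.array(p,float)-t); q=K@(q*[1,-1,-1]); return q[:2]/q[2]
E
python3 - <<'E'
import cv2,numpy as np
from h import *
im=cv2.imread("pics/top0.png")
cv2.imwrite("pics/topz.png",cv2.resize(im[190:290,190:320],(780,600),interpolation=cv2.INTER_CUBIC))
im2=cv2.imread("pics/scene0.png")
cv2.imwrite("pics/scenez.png",cv2.resize(im2[170:280,240:380],(763,600),interpolation=cv2.INTER_CUBIC))
hsv=cv2.cvtColor(im,cv2.COLOR_BGR2HSV)
m=((hsv[...,1]<40)&(hsv[...,2]>190)).astype(np.uint8)
mm=np.zeros_like(m);mm[203:290,225:312]=m[203:290,225:312]
cs,_=cv2.findContours(mm,cv2.RETR_EXTERNAL,cv2.CHAIN_APPROX_NONE)
c=max(cs,key=cv2.contourArea); 
r=cv2.minAreaRect(c);print(r)
b=cv2.boxPoints(r); P=np.array([ray("top",p,.046) for p in b]);print(b,P.round(4))
print([np.linalg.norm(P[i]-P[i-1]).round(4) for i in range(4)],P.mean(0))
E
```

```text
((263.0, 242.5), (71.0, 76.0), 90.0)
[[225. 207.]
 [301. 207.]
 [301. 278.]
 [225. 278.]] [[ 0.615   0.1257  0.046 ]
 [ 0.6108 -0.0273  0.046 ]
 [ 0.4695 -0.0227  0.046 ]
 [ 0.4735  0.1269  0.046 ]]
[np.float64(0.1415), np.float64(0.153), np.float64(0.1414), np.float64(0.1497)] [0.5422008  0.05066849 0.046     ]
```

View pics/topz.png

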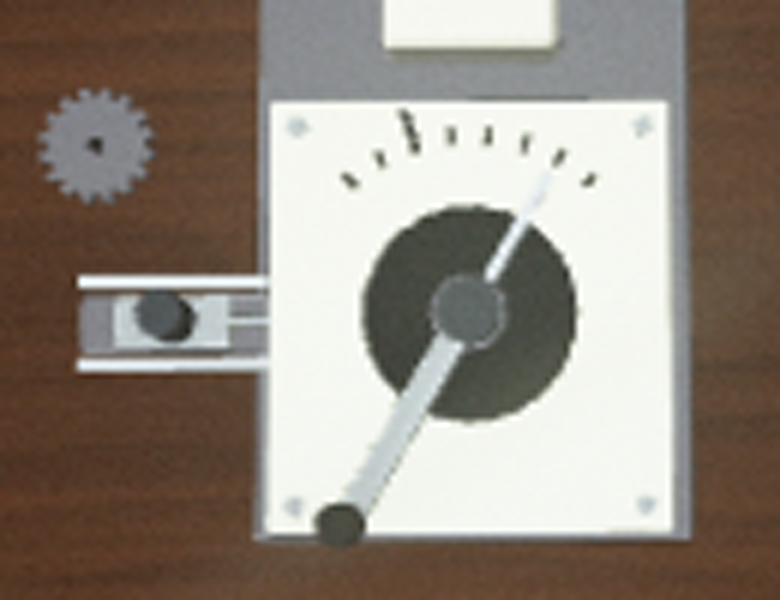

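View pics/scenez.png

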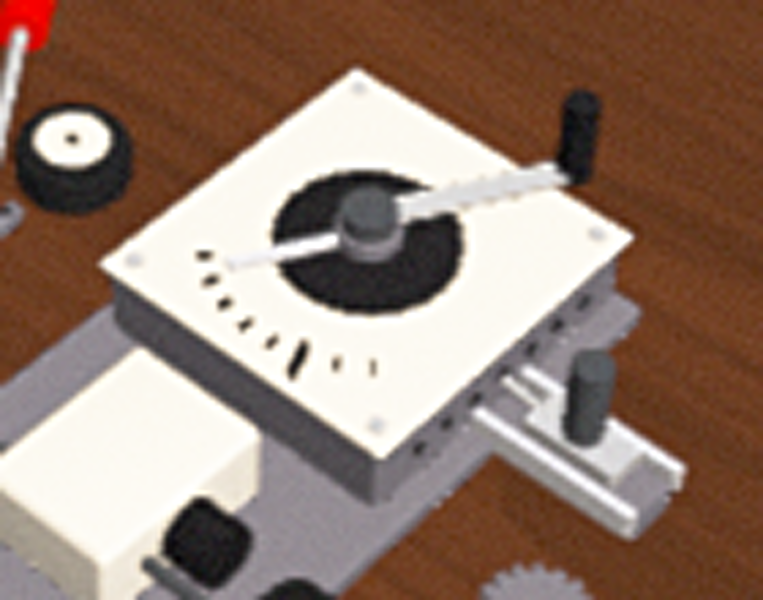

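```bash
python3 - <<'E'
from h import *
b=np.array([[270,101],[667,101],[672,532],[265,530]])/6+190
P=np.array([ray("top",p-.4,.046) for p in b]);print(P.round(4))
print([np.linalg.norm(P[i]-P[i-1]).round(4) for i in range(4)]); c=P.mean(0)
e=(P[0]+P[1]-P[2]-P[3]); yw=np.arctan2(e[1],e[0]); f=P[0]+P[3]-P[1]-P[2]; print("yaw",yw,np.arctan2(f[1],f[0])-np.pi/2,"c",c)
# disc / hub, post, knob, ribs
g=lambda u,v,z: ray("top",np.array([u,v])/6+189.6,z)
print("disc",g(470,313,.05),"hub?",g(468,312,.07),"post",g(340,524,.098),"knob",g(158,312,.06))
s=lambda u,v,z: ray("scene",np.array([u,v])*[140/763,110/600]+[239.5,169.5],z)
print("scene post",s(581,98,.098),"knob",s(594,360,.06),"long rib",s(304,348,.053))
for n in range(8): pass
print("ribs top",g(408,122,.053),g(590,180,.049),g(350,180,.049))
Ps=np.array([s(*p,.046) for p in [(380,460),(100,263),(356,68),(633,236)]]);print("scene corners",Ps.round(4),Ps.mean(0))
E
```

```text
[[ 0.6156  0.1063  0.046 ]
 [ 0.612  -0.0268  0.046 ]
 [ 0.4689 -0.0238  0.046 ]
 [ 0.4732  0.1097  0.046 ]]
[np.float64(0.1425), np.float64(0.1332), np.float64(0.1431), np.float64(0.1336)]
yaw -0.022094352761350817 -0.029720938306633027 c [0.54242599 0.04133355 0.046     ]
disc [0.54228467 0.04068206 0.05      ] hub? [0.5410003  0.04064953 0.07      ] post [0.47395928 0.08085701 0.098     ] knob [0.54458391 0.14236739 0.06      ]
scene post [0.47427262 0.08140082 0.098     ] knob [0.54352902 0.14192281 0.06      ] long rib [0.60103689 0.05957886 0.053     ]
ribs top [0.60619564 0.05979767 0.053     ] [ 5.85600871e-01 -2.25705203e-04  4.90000000e-02] [0.58779311 0.07970265 0.049     ]
scene corners [[ 0.618   0.108   0.046 ]
 [ 0.6138 -0.0268  0.046 ]
 [ 0.4699 -0.0239  0.046 ]
 [ 0.4732  0.1106  0.046 ]] [0.54375596 0.0419957  0.046     ]
```

```bash
cat >> h.py <<'E'
A=np.array([.5423,.0412]); YAW=-.026
def st():
    s=robot.sense(); M=R.from_rotvec(s["eef_rot"]).as_matrix()
    print("t",round(s["clock"],2),"pos",s["position"].round(4),"gap",round(s["finger_gap"],4),"F",s["force"].round(2),"tilt",M[2,0].round(3))
    print("q",s["qpos"].round(2),"yang(deg)",np.degrees(np.arctan2(M[1,1],M[0,1])).round(1),"zang",np.degrees(np.arctan2(M[1,2],M[0,2])).round(1))
    return s,M
def to(xyz):
    s,M=st(); d=np.array(xyz)-s["position"]; print("tool shift cm",(M.T@d*100).round(2))
E
python3 - <<'E'
from h import *
s,M=st();print(M.round(2))
to([.45,.10,.256])
E
```

```text
t 0.1 pos [ 0.1937 -0.6979  0.2553] gap 0.0856 F [-0.95 -0.41  0.49] tilt -1.0
q [ 1.21  0.59  0.05  1.61 -0.03  0.94 -0.03] yang(deg) 15.5 zang -74.5
[[-0.    0.96  0.27]
 [ 0.    0.27 -0.96]
 [-1.   -0.   -0.  ]]
t 0.1 pos [ 0.1937 -0.6979  0.2553] gap 0.0856 F [-0.95 -0.41  0.49] tilt -1.0
q [ 1.21  0.59  0.05  1.61 -0.03  0.94 -0.03] yang(deg) 15.5 zang -74.5
tool shift cm [ 6.000e-02  4.604e+01 -7.003e+01]
```

step_arm(
  commands=[
    [0, 2.2, -3.4, 0, 0, 0, 4],
    [0, 2.2, -3.4, 0, 0, 0, 4],
    [0, 2.2, -3.4, 0, 0, 0, 4],
    [0, 2.2, -3.4, 0, 0, 0, 4],
    [0, 2.2, -3.4, 0, 0, 0, 4],
    [0, 2.2, -3.4, 0, 0, 0, 4],
    [0, 2.2, -3.4, 0, 0, 0, 4],
    [0, 2.2, -3.4, 0, 0, 0, 4],
    [0, 2.2, -3.4, 0, 0, 0, 4],
    [0, 2.2, -3.4, 0, 0, 0, 4],
  ],
)

```text
clock: 0.93
position: [0.3114, -0.309, 0.2486]
eef_rot: [1.016, 1.323, -1.026]
force: [1.4, -0.2, -0.4]
finger_gap: 0.04
```

```bash
python3 -c "
from h import *
to([.471,.078,.2])"
```

```text
t 0.93 pos [ 0.3114 -0.309   0.2486] gap 0.04 F [ 1.41 -0.16 -0.38] tilt -1.0
q [ 0.68  0.25 -0.01  2.23  0.01  0.66 -0.65] yang(deg) 14.5 zang -75.5
tool shift cm [  4.67  25.18 -33.47]
```

step_arm(
  commands=[
    [0, 2.8, -3.0, 0, 0, 0, 4],
    [0, 2.8, -3.0, 0, 0, 0, 4],
    [0, 2.8, -3.0, 0, 0, 0, 4],
    [0, 2.8, -3.0, 0, 0, 0, 4],
    [0, 2.8, -3.0, 0, 0, 0, 4],
    [0, 2.8, -3.0, 0, 0, 0, 4],
    [0, 2.8, -3.0, 0, 0, 0, 4],
    [0, 2.5, -3.2, 0, 0, 0, 4],
    [0, 2.0, -3.6, 0, 0, 0, 4],
    [0, 0, -3.6, 0, 0, 0, 4],
  ],
)

```text
clock: 1.77
position: [0.4683, 0.0671, 0.2469]
eef_rot: [1.023, 1.319, -1.026]
force: [1.0, 0.6, 0.6]
finger_gap: 0.0402
```

step_arm(
  commands=[
    [0, 0, 0, 7, 0, 0, 4],
    [0, 0, 0, 7, 0, 0, 4],
    [0, 0, 0, 7, 0, 0, 4],
    [0, 0, 0, 7, 0, 0, 4],
    [0, 0, 0, 7, 0, 0, 4],
    [0, 0, 0, 7, 0, 0, 4],
  ],
)

```text
clock: 2.27
position: [0.466, 0.0811, 0.2457]
eef_rot: [1.56, 0.945, -1.564]
force: [0.1, -0.4, 1.0]
finger_gap: 0.0399
```

```bash
python3 -c "
from h import *
to([.471,.078,.14])"
```

```text
t 2.27 pos [0.466  0.0811 0.2457] gap 0.0399 F [ 0.07 -0.37  1.04] tilt -1.0
q [-0.25  0.29 -0.02  2.17 -0.    0.68 -2.32] yang(deg) -28.0 zang -118.1
tool shift cm [10.56  0.68  0.07]
```

step_arm(
  commands=[
    [3.5, 0.4, 0, 3, 0, 0, 4],
    [3.5, 0.3, 0, 0, 0, 0, 4],
    [2.5, 0, 0, 0, 0, 0, 4],
    [1.0, 0, 0, 0, 0, 0, 4],
  ],
)

```text
clock: 2.6
position: [0.4762, 0.08, 0.1409]
eef_rot: [1.611, 0.902, -1.593]
force: [-0.9, -0.3, 0.5]
finger_gap: 0.0397
```

```bash
python3 -c "
from h import *
to([.471,.078,.096])
for n in ('top','scene'):cv2.imwrite(f'pics/{n}1.png',eyes.read_camera(n))
a=cv2.imread('pics/scene1.png')[120:300,200:440];b=cv2.imread('pics/top1.png')[180:310,190:360]
cv2.imwrite('pics/c1.png',np.hstack([cv2.resize(a,(400,300)),cv2.resize(b,(392,300))]))"
```

```text
t 2.6 pos [0.4762 0.08   0.1409] gap 0.0397 F [-0.94 -0.28  0.51] tilt -1.0
q [-0.25  0.48 -0.01  2.24 -0.01  0.42 -2.37] yang(deg) -31.4 zang -121.4
tool shift cm [ 4.49 -0.35  0.49]
```

View pics/c1.png

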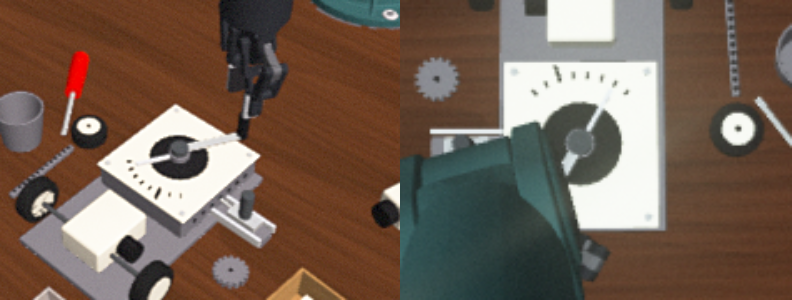

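step_arm(
  commands=[
    [0.5, -0.35, 0.45, 0, 0, 0, 4],
    [1.5, 0, 0, 0, 0, 0, 4],
    [1.5, 0, 0, 0, 0, 0, 4],
    [1.0, 0, 0, 0, 0, 0, 4],
  ],
)

```text
clock: 3.03
position: [0.4733, 0.0785, 0.0991]
eef_rot: [1.617, 0.9, -1.585]
force: [-0.3, -0.7, 0.2]
finger_gap: 0.04
```

```bash
cat > look.py <<'E'
from h import *
import sys
k=sys.argv[1]
S=eyes.read_camera('scene');T=eyes.read_camera('top')
cv2.imwrite(f'pics/S{k}.png',S);cv2.imwrite(f'pics/T{k}.png',T)
a=S[165:285,240:400];b=T[190:290,210:330]
cv2.imwrite(f'pics/c{k}.png',np.hstack([cv2.resize(a,(430,323),interpolation=3),cv2.resize(b,(370,323),interpolation=3)]))
s,M=st()
p=s['position'][:2]-A; print('TCP r',np.hypot(*p).round(4),'ang',np.degrees(np.arctan2(p[1],p[0])).round(1)%360,'radial/tang force',)
z=M[:2,2]; 
# post angle implied if pad touches: post = TCP - z*(gap/2-.007)
q=s['position'][:2]-z*(s['finger_gap']/2-.007)-A
phi=np.degrees(np.arctan2(q[1],q[0]))%360
print('post if touching: r',np.hypot(*q).round(4),'phi',phi.round(1),'wind from notch n:',[(n,round(np.radians(phi-(138+12*n+np.degrees(YAW))),3)) for n in range(1,6)])
# pointer angle from the top picture: bright on dark disc ring, at z~.052
K=[]
for d in np.arange(-60,60,.25):
    a=np.radians(d)+YAW; v=[T[int(round(u[1])),int(round(u[0]))].mean() for rr in np.arange(.024,.033,.001) for u in [proj('top',[A[0]+rr*np.cos(a),A[1]+rr*np.sin(a),.056])]]
    K.append(np.mean(v))
K=np.array(K);d=np.arange(-60,60,.25);w=np.clip(K-K.max()*.7,0,None)
c=(w*d).sum()/w.sum();print('pointer deg',c.round(1),'notch',((c+42)/12).round(2),'spread',np.sqrt((w*(d-c)**2).sum()/w.sum()).round(1),'max',K.max().round(0))
E
python3 look.py 2; python3 -c "
from h import *
to([.471,.078,.096])"
```

```text
t 3.13 pos [0.4728 0.0784 0.0987] gap 0.0403 F [ 0.44 -0.95  0.18] tilt -1.0
q [-0.25  0.56 -0.01  2.27 -0.01  0.3  -2.37] yang(deg) -31.4 zang -121.4
TCP r 0.0788 ang 151.8 radial/tang force
post if touching: r 0.0792 phi 142.3 wind from notch n: [(1, np.float64(-0.109)), (2, np.float64(-0.318)), (3, np.float64(-0.528)), (4, np.float64(-0.737)), (5, np.float64(-0.947))]
t 3.13 pos [0.4728 0.0784 0.0987] gap 0.0403 F [ 0.44 -0.95  0.18] tilt -1.0
q [-0.25  0.56 -0.01  2.27 -0.01  0.3  -2.37] yang(deg) -31.4 zang -121.4
tool shift cm [ 0.27 -0.13  0.13]Traceback (most recent call last):
  File "look.py", line 18, in <module>
    a=np.radians(d)+YAW; v=[T[int(round(u[1])),int(round(u[0]))].mean() for rr in np.arange(.024,.033,.001) for u in [proj('top',[A[0]+rr*np.cos(a),A[1]+rr*np.sin(a),.056])]]
                                                                                                                      ~~~~^^^^^^^^^^^^^^^^^^^^^^^^^^^^^^^^^^^^^^^^^^^^^^^^^^
  File "h.py", line 10, in proj
    K,t,M=cam(n); q=M.T@(np.array(p,float)-t); q=K@(q*[1,-1,-1]); return q[:2]/q[2]
          ~~~^^^
  File "h.py", line 5, in cam
    c=eyes.get_calibration(n); return c["K"],np.array(c["xyz"]),R.from_rotvec(c["orientation"]).as_matrix()
ValueError: time passes only in moves, steps and waits
```

View pics/c2.png

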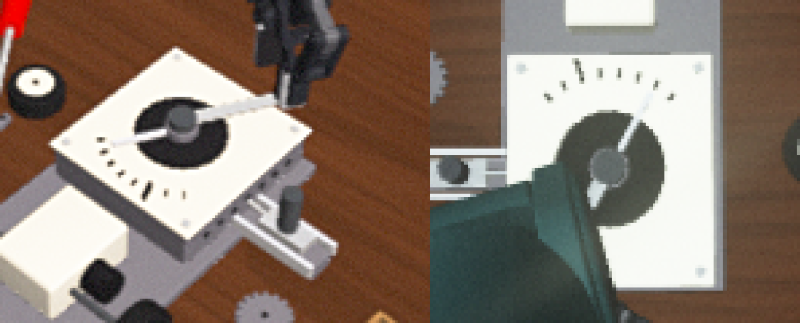

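```bash
python3 - <<'E'
s=open('h.py').read().replace('def cam(n):','_C={}\ndef cam(n):\n    if n not in _C:_C[n]=cam_(n)\n    return _C[n]\ndef cam_(n):')
open('h.py','w').write(s)
E
python3 look.py 3
```

```text
t 3.23 pos [0.4736 0.0786 0.0997] gap 0.0401 F [ 0.67 -0.03 -0.52] tilt -1.0
q [-0.25  0.55 -0.01  2.27 -0.01  0.3  -2.37] yang(deg) -31.4 zang -121.4
TCP r 0.0782 ang 151.4 radial/tang force
post if touching: r 0.0786 phi 141.9 wind from notch n: [(1, np.float64(-0.115)), (2, np.float64(-0.325)), (3, np.float64(-0.534)), (4, np.float64(-0.744)), (5, np.float64(-0.953))]
pointer deg -30.5 notch 0.96 spread 1.9 max 238.0
```

step_arm(
  commands=[
    [0.4, -0.1, 0.5, 0, 0, 0, 4],
    [0, 0.0, 0.5, 0, 0, 0, 4],
    [0, 0.08, 0.42, -3, 0, 0, 4],
    [0, 0.08, 0.42, -3, 0, 0, 4],
  ],
)

```text
clock: 3.57
position: [0.4662, 0.0627, 0.0982]
eef_rot: [1.547, 0.967, -1.502]
force: [0.7, 0.4, -1.4]
finger_gap: 0.0401
```

```bash
python3 look.py 4
```

```text
t 3.67 pos [0.466  0.0622 0.0982] gap 0.0399 F [-0.05  1.43  0.24] tilt -1.0
q [-0.2   0.55 -0.04  2.29  0.04  0.27 -2.28] yang(deg) -25.4 zang -115.4
TCP r 0.0792 ang 164.6 radial/tang force
post if touching: r 0.078 phi 155.2 wind from notch n: [(1, np.float64(0.117)), (2, np.float64(-0.093)), (3, np.float64(-0.302)), (4, np.float64(-0.512)), (5, np.float64(-0.721))]
pointer deg -30.3 notch 0.98 spread 1.8 max 237.0
```

step_arm(
  commands=[
    [0.2, -0.1, 0.45, -3, 0, 0, 4],
    [0.2, 0, 0.45, -3, 0, 0, 4],
    [0, 0.05, 0.45, -3, 0, 0, 4],
  ],
)

```text
clock: 3.92
position: [0.4638, 0.0525, 0.0958]
eef_rot: [1.442, 1.057, -1.383]
force: [-0.0, 1.6, -2.0]
finger_gap: 0.0401
```

```bash
python3 look.py 5
```

```text
t 4.02 pos [0.4634 0.0518 0.0957] gap 0.0402 F [ 1.17  1.99 -0.96] tilt -0.999
q [-0.15  0.55 -0.07  2.31  0.11  0.25 -2.18] yang(deg) -16.4 zang -106.4
TCP r 0.0797 ang 172.3 radial/tang force
post if touching: r 0.0787 phi 162.9 wind from notch n: [(1, np.float64(0.251)), (2, np.float64(0.041)), (3, np.float64(-0.168)), (4, np.float64(-0.378)), (5, np.float64(-0.587))]
pointer deg -29.9 notch 1.01 spread 2.0 max 238.0
```

View pics/c5.png

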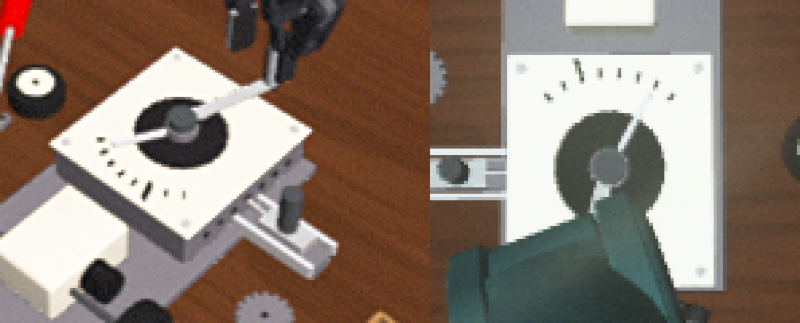

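step_arm(
  commands=[
    [0.1, -0.05, 0.45, -3, 0, 0, 4],
    [0, 0, 0.45, -3, 0, 0, 4],
  ],
)

```text
clock: 4.18
position: [0.4633, 0.0462, 0.0955]
eef_rot: [1.373, 1.11, -1.304]
force: [0.9, 2.9, -1.1]
finger_gap: 0.0402
```

```bash
python3 look.py 6
```

```text
t 4.28 pos [0.463  0.0455 0.0954] gap 0.04 F [ 0.52  2.59 -1.34] tilt -0.999
q [-0.11  0.55 -0.1   2.31  0.16  0.25 -2.11] yang(deg) -10.5 zang -100.5
TCP r 0.0794 ang 176.9 radial/tang force
post if touching: r 0.0788 phi 167.5 wind from notch n: [(1, np.float64(0.331)), (2, np.float64(0.121)), (3, np.float64(-0.088)), (4, np.float64(-0.297)), (5, np.float64(-0.507))]
pointer deg -28.5 notch 1.12 spread 1.8 max 236.0
```

step_arm(
  commands=[
    [0.1, -0.05, 0.45, -3, 0, 0, 4],
    [0, 0, 0.45, -3, 0, 0, 4],
  ],
)

```text
clock: 4.45
position: [0.4629, 0.0388, 0.0949]
eef_rot: [1.301, 1.16, -1.229]
force: [0.5, 2.1, -0.9]
finger_gap: 0.0397
```

```bash
python3 look.py 7
```

```text
t 4.55 pos [0.4627 0.0382 0.0948] gap 0.0401 F [ 1.15  1.89 -0.42] tilt -0.999
q [-0.08  0.55 -0.12  2.32  0.21  0.24 -2.04] yang(deg) -4.7 zang -94.7
TCP r 0.0797 ang 182.2 radial/tang force
post if touching: r 0.0792 phi 172.8 wind from notch n: [(1, np.float64(0.423)), (2, np.float64(0.214)), (3, np.float64(0.004)), (4, np.float64(-0.205)), (5, np.float64(-0.415))]
pointer deg -17.9 notch 2.01 spread 2.0 max 237.0
```

step_arm(
  commands=[
    [0.1, -0.05, 0.45, -3, 0, 0, 4],
    [0, 0, 0.45, -3, 0, 0, 4],
    [0, 0, 0.3, -2, 0, 0, 4],
  ],
)

```text
clock: 4.8
position: [0.4637, 0.0293, 0.0942]
eef_rot: [1.203, 1.22, -1.126]
force: [0.2, 2.3, -0.1]
finger_gap: 0.0399
```

```bash
python3 look.py 8
```

```text
t 4.9 pos [0.4636 0.0289 0.0941] gap 0.0399 F [-0.62  2.05 -0.15] tilt -0.999
q [-0.03  0.55 -0.15  2.32  0.27  0.24 -1.94] yang(deg) 3.1 zang -86.8
TCP r 0.0797 ang 188.9 radial/tang force
post if touching: r 0.0794 phi 179.6 wind from notch n: [(1, np.float64(0.542)), (2, np.float64(0.333)), (3, np.float64(0.123)), (4, np.float64(-0.086)), (5, np.float64(-0.296))]
pointer deg -15.3 notch 2.23 spread 1.9 max 238.0
```

step_arm(
  commands=[
    [0, 0, 0.3, -2, 0, 0, 4],
  ],
)

```text
clock: 4.98
position: [0.4639, 0.0265, 0.0941]
eef_rot: [1.178, 1.235, -1.102]
force: [0.6, 1.6, -0.4]
finger_gap: 0.0402
```

```bash
python3 look.py 9
```

```text
t 5.08 pos [0.4638 0.0254 0.0941] gap 0.0401 F [0.25 1.62 0.03] tilt -0.999
q [-0.02  0.55 -0.16  2.32  0.29  0.24 -1.92] yang(deg) 5.1 zang -84.9
TCP r 0.0801 ang 191.4 radial/tang force
post if touching: r 0.0797 phi 182.0 wind from notch n: [(1, np.float64(0.584)), (2, np.float64(0.375)), (3, np.float64(0.166)), (4, np.float64(-0.044)), (5, np.float64(-0.253))]
pointer deg -6.2 notch 2.98 spread 1.7 max 236.0
```

step_arm(
  commands=[
    [0, 0, 0, 0, 0, 0, 4],
    [0, 0, 0, 0, 0, 0, 4],
    [0, 0, 0, 0, 0, 0, 4],
    [0, 0, 0, 0, 0, 0, 4],
  ],
)

```text
clock: 5.42
position: [0.4637, 0.0251, 0.0941]
eef_rot: [1.18, 1.233, -1.105]
force: [0.6, 2.0, 0.7]
finger_gap: 0.0401
```

```bash
python3 look.py 10
```

```text
t 5.52 pos [0.4637 0.0251 0.0941] gap 0.0402 F [ 1.25  1.45 -0.17] tilt -0.999
q [-0.02  0.55 -0.16  2.32  0.29  0.24 -1.92] yang(deg) 4.9 zang -85.0
TCP r 0.0802 ang 191.5 radial/tang force
post if touching: r 0.0798 phi 182.2 wind from notch n: [(1, np.float64(0.587)), (2, np.float64(0.378)), (3, np.float64(0.169)), (4, np.float64(-0.041)), (5, np.float64(-0.25))]
pointer deg -6.0 notch 3.0 spread 1.6 max 236.0
```

step_arm(
  commands=[
    [0, 0, 0.45, -3, 0, 0, 4],
    [0, 0, 0.3, -2, 0, 0, 4],
    [0, 0, 0.2, -2, 0, 0, 4],
  ],
)

```text
clock: 5.77
position: [0.4659, 0.0173, 0.0942]
eef_rot: [1.084, 1.284, -1.008]
force: [1.3, 3.2, -0.6]
finger_gap: 0.0402
```

```bash
python3 look.py 11
```

```text
t 5.87 pos [0.4659 0.0171 0.0941] gap 0.0399 F [1.31 3.07 0.03] tilt -0.999
q [ 0.02  0.56 -0.19  2.31  0.34  0.25 -1.83] yang(deg) 12.2 zang -77.8
TCP r 0.0801 ang 197.5 radial/tang force
post if touching: r 0.08 phi 188.2 wind from notch n: [(1, np.float64(0.693)), (2, np.float64(0.484)), (3, np.float64(0.274)), (4, np.float64(0.065)), (5, np.float64(-0.145))]
pointer deg -5.2 notch 3.07 spread 2.0 max 237.0
```

step_arm(
  commands=[
    [0, 0.02, 0.4, -1, 0, 0, 4],
    [0, 0, 0.2, -1, 0, 0, 4],
  ],
)

```text
clock: 6.03
position: [0.467, 0.0124, 0.0941]
eef_rot: [1.058, 1.298, -0.981]
force: [1.4, 2.8, 0.6]
finger_gap: 0.04
```

```bash
python3 look.py 12
```

```text
t 6.13 pos [0.467  0.012  0.0941] gap 0.0396 F [ 0.43  0.27 -0.54] tilt -0.999
q [ 0.04  0.56 -0.2   2.31  0.36  0.25 -1.8 ] yang(deg) 14.3 zang -75.7
TCP r 0.0808 ang 201.2 radial/tang force
post if touching: r 0.0803 phi 192.0 wind from notch n: [(1, np.float64(0.76)), (2, np.float64(0.55)), (3, np.float64(0.341)), (4, np.float64(0.132)), (5, np.float64(-0.078))]
pointer deg -0.6 notch 3.45 spread 2.0 max 238.0
```

step_arm(
  commands=[
    [0, 0, 0, 0, 0, 0, 4],
    [0, 0, 0, 0, 0, 0, 4],
    [0, 0, 0, 0, 0, 0, 4],
    [0, 0, 0, 0, 0, 0, 4],
  ],
)

```text
clock: 6.47
position: [0.4661, 0.0105, 0.0938]
eef_rot: [1.058, 1.297, -0.987]
force: [1.5, 1.3, 0.5]
finger_gap: 0.0403
```

```bash
python3 look.py 13
```

```text
t 6.57 pos [0.4661 0.0106 0.0938] gap 0.0405 F [-0.1   1.58 -0.7 ] tilt -0.999
q [ 0.04  0.56 -0.2   2.31  0.36  0.25 -1.8 ] yang(deg) 14.2 zang -75.8
TCP r 0.0821 ang 201.9 radial/tang force
post if touching: r 0.0814 phi 192.6 wind from notch n: [(1, np.float64(0.769)), (2, np.float64(0.56)), (3, np.float64(0.35)), (4, np.float64(0.141)), (5, np.float64(-0.069))]
pointer deg 5.8 notch 3.98 spread 2.1 max 236.0
```

step_arm(
  commands=[
    [0, 0.1, 0.45, -3, 0, 0, 4],
    [0, 0.05, 0.3, -2, 0, 0, 4],
    [0, 0, 0.2, -2, 0, 0, 4],
  ],
)

```text
clock: 6.82
position: [0.4698, 0.003, 0.0938]
eef_rot: [0.959, 1.343, -0.89]
force: [0.9, 2.6, 0.3]
finger_gap: 0.0396
```

```bash
python3 look.py 14
```

```text
t 6.92 pos [0.4697 0.0029 0.0937] gap 0.0402 F [0.58 3.1  0.38] tilt -0.999
q [ 0.09  0.56 -0.24  2.3   0.41  0.27 -1.71] yang(deg) 21.4 zang -68.5
TCP r 0.0821 ang 207.8 radial/tang force
post if touching: r 0.0817 phi 198.7 wind from notch n: [(1, np.float64(0.876)), (2, np.float64(0.666)), (3, np.float64(0.457)), (4, np.float64(0.247)), (5, np.float64(0.038))]
pointer deg 6.2 notch 4.02 spread 1.8 max 236.0
```

step_arm(
  commands=[
    [0, 0.02, 0.3, -1, 0, 0, 4],
    [0, 0, 0, 0, 0, 0, 4],
  ],
)

```text
clock: 7.08
position: [0.4706, 0.0008, 0.0938]
eef_rot: [0.947, 1.35, -0.878]
force: [0.7, 3.0, 0.4]
finger_gap: 0.04
```

```bash
python3 look.py 15
```

```text
t 7.18 pos [0.4705 0.0012 0.0937] gap 0.04 F [ 0.94  2.88 -0.05] tilt -0.999
q [ 0.1   0.56 -0.24  2.3   0.42  0.27 -1.69] yang(deg) 22.5 zang -67.5
TCP r 0.0822 ang 209.1 radial/tang force
post if touching: r 0.0817 phi 200.0 wind from notch n: [(1, np.float64(0.899)), (2, np.float64(0.689)), (3, np.float64(0.48)), (4, np.float64(0.271)), (5, np.float64(0.061))]
pointer deg 6.5 notch 4.04 spread 1.8 max 237.0
```

step_arm(
  commands=[
    [0, 0.05, 0.3, -1, 0, 0, 4],
    [0, 0, 0.2, -1, 0, 0, 4],
  ],
)

```text
clock: 7.35
position: [0.4724, -0.0024, 0.0937]
eef_rot: [0.917, 1.363, -0.849]
force: [0.4, 3.0, 1.3]
finger_gap: 0.04
```

```bash
python3 look.py 16
```

```text
t 7.45 pos [ 0.4725 -0.0028  0.0937] gap 0.0403 F [0.65 2.95 2.37] tilt -0.999
q [ 0.12  0.57 -0.26  2.29  0.44  0.28 -1.66] yang(deg) 24.6 zang -65.4
TCP r 0.0825 ang 212.2 radial/tang force
post if touching: r 0.0818 phi 203.1 wind from notch n: [(1, np.float64(0.952)), (2, np.float64(0.743)), (3, np.float64(0.533)), (4, np.float64(0.324)), (5, np.float64(0.114))]
pointer deg 8.7 notch 4.23 spread 2.1 max 238.0
```

step_arm(
  commands=[
    [0, 0.02, 0.15, 0, 0, 0, 4],
    [0, 0, 0, 0, 0, 0, 4],
  ],
)

```text
clock: 7.62
position: [0.473, -0.0053, 0.0936]
eef_rot: [0.918, 1.363, -0.853]
force: [0.3, 1.6, -0.2]
finger_gap: 0.04
```

```bash
python3 look.py 17
```

```text
t 7.72 pos [ 0.4729 -0.005   0.0936] gap 0.0404 F [0.63 1.89 1.23] tilt -0.999
q [ 0.12  0.57 -0.26  2.29  0.44  0.28 -1.65] yang(deg) 24.6 zang -65.4
TCP r 0.0834 ang 213.6 radial/tang force
post if touching: r 0.0824 phi 204.5 wind from notch n: [(1, np.float64(0.978)), (2, np.float64(0.768)), (3, np.float64(0.559)), (4, np.float64(0.349)), (5, np.float64(0.14))]
pointer deg 18.4 notch 5.03 spread 2.1 max 240.0
```

step_arm(
  commands=[
    [0, 0, 0, 0, 0, 0, 4],
    [0, 0, -0.3, 0, 0, 0, 4],
    [0, 0, -0.3, 1, 0, 0, 4],
    [0, 0, -0.3, 2, 0, 0, 4],
    [0, 0, -0.3, 2, 0, 0, 4],
    [0, 0, -0.4, 1, 0, 0, 4],
    [0, 0, -0.4, 0, 0, 0, 4],
    [0, 0, -0.4, 0, 0, 0, 4],
    [0, 0, 0, 0, 0, 0, 4],
  ],
)

```text
clock: 8.47
position: [0.4611, 0.0162, 0.0931]
eef_rot: [1.0, 1.326, -0.945]
force: [-0.2, -0.2, 0.6]
finger_gap: 0.0403
```

```bash
python3 look.py 18
```

```text
t 8.57 pos [0.4614 0.0155 0.0931] gap 0.0399 F [-0.32  0.24  0.42] tilt -0.999
q [ 0.04  0.56 -0.21  2.32  0.39  0.26 -1.77] yang(deg) 17.9 zang -72.1
TCP r 0.0849 ang 197.6 radial/tang force
post if touching: r 0.0859 phi 188.9 wind from notch n: [(1, np.float64(0.706)), (2, np.float64(0.496)), (3, np.float64(0.287)), (4, np.float64(0.077)), (5, np.float64(-0.132))]
pointer deg 18.0 notch 5.0 spread 1.9 max 239.0
```

View pics/c18.png

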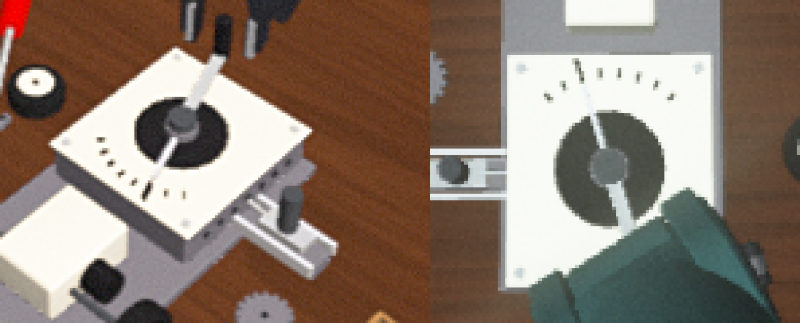

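step_arm(
  commands=[
    [-2, 0, 0, 0, 0, 0, 4],
    [-4, 0, 0, 0, 0, 0, 4],
    [-4, 0, 0, 0, 0, 0, 4],
    [0, 0, 0, 6, 0, 0, 2],
    [0, 0, 0, 6, 0, 0, 0],
    [0, 0, 0, 6, 0, 0, 0],
  ],
)

```text
clock: 9.07
position: [0.4586, 0.0122, 0.1974]
eef_rot: [1.247, 1.193, -1.189]
force: [0.5, 0.1, 0.1]
finger_gap: 0.004
```

```bash
python3 -c "
from h import *
to([.5445,.19,.18])"
```

```text
t 9.07 pos [0.4586 0.0122 0.1974] gap 0.004 F [0.53 0.08 0.1 ] tilt -0.999
q [ 0.12  0.36 -0.3   2.25  0.19  0.52 -1.9 ] yang(deg) -0.8 zang -90.8
tool shift cm [  2.31   8.28 -17.87]
```

step_arm(
  commands=[
    [0, 1.7, -3.6, 0, 0, 0, 0],
    [0, 1.7, -3.6, 0, 0, 0, 0],
    [0, 1.7, -3.6, 0, 0, 0, 0],
    [0, 1.7, -3.6, 0, 0, 0, 0],
    [0, 1.5, -3.4, 0, 0, 0, 0],
    [0, 0, 0, 0, 0, 0, 0],
  ],
)

```text
clock: 9.57
position: [0.5481, 0.1885, 0.2029]
eef_rot: [1.259, 1.182, -1.204]
force: [0.8, 2.0, 0.7]
finger_gap: -0.0
```

```bash
python3 look.py 19; python3 -c "
from h import *
to([.5445,.19,.066])
K=cv2.imread('pics/S19.png')[120:300,260:500];cv2.imwrite('pics/s19z.png',cv2.resize(K,(800,600),interpolation=3))
T=cv2.imread('pics/T19.png')
"
```

```text
t 9.67 pos [0.5449 0.1812 0.2016] gap 0.0001 F [-0.71 -1.69  0.16] tilt -1.0
q [-0.2   0.48 -0.27  2.01  0.21  0.66 -2.21] yang(deg) -2.2 zang -92.2
TCP r 0.14 ang 89.0 radial/tang force
post if touching: r 0.133 phi 89.0 wind from notch n: [(1, np.float64(-1.038)), (2, np.float64(-1.248)), (3, np.float64(-1.457)), (4, np.float64(-1.667)), (5, np.float64(-1.876))]
pointer deg 18.0 notch 5.0 spread 2.0 max 240.0
t 9.67 pos [0.5449 0.1812 0.2016] gap 0.0001 F [-0.71 -1.69  0.16] tilt -1.0
q [-0.2   0.48 -0.27  2.01  0.21  0.66 -2.21] yang(deg) -2.2 zang -92.2
tool shift cm [13.56 -0.39 -0.77]
```

View pics/s19z.png

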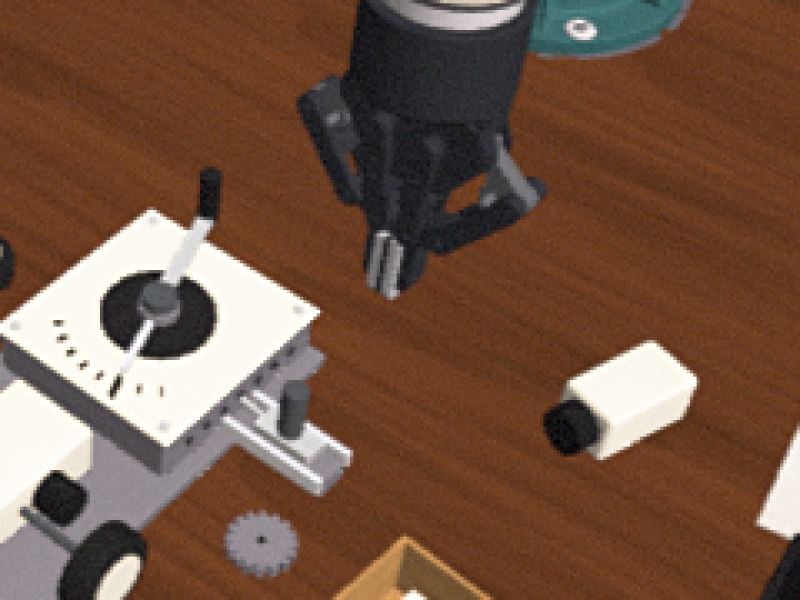

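step_arm(
  commands=[
    [3, -0.2, -0.5, 0, 0, 0, 0],
    [3, 0, -0.3, 0, 0, 0, 0],
    [3, 0, 0, 0, 0, 0, 0],
    [2, 0, 0, 0, 0, 0, 0],
    [1, 0, 0, 0, 0, 0, 0],
    [0.5, 0, 0, 0, 0, 0, 0],
    [0, 0, 0, 0, 0, 0, 0],
  ],
)

```text
clock: 10.25
position: [0.545, 0.1771, 0.0733]
eef_rot: [1.256, 1.167, -1.23]
force: [0.1, -0.3, -0.2]
finger_gap: 0.0001
```

```bash
python3 look.py 20; python3 -c "
from h import *
to([.5445,.165,.066])
K=cv2.imread('pics/S20.png')[120:300,260:500];cv2.imwrite('pics/s20z.png',cv2.resize(K,(800,600),interpolation=3))
"
```

```text
t 10.35 pos [0.5459 0.1778 0.0746] gap 0.0001 F [ 0.55  0.81 -0.01] tilt -1.0
q [-0.27  0.67 -0.17  2.07  0.3   0.4  -2.31] yang(deg) -2.9 zang -92.9
TCP r 0.1366 ang 88.5 radial/tang force
post if touching: r 0.1297 phi 88.6 wind from notch n: [(1, np.float64(-1.046)), (2, np.float64(-1.256)), (3, np.float64(-1.465)), (4, np.float64(-1.675)), (5, np.float64(-1.884))]
pointer deg 18.0 notch 5.0 spread 2.0 max 239.0
t 10.35 pos [0.5459 0.1778 0.0746] gap 0.0001 F [ 0.55  0.81 -0.01] tilt -1.0
q [-0.27  0.67 -0.17  2.07  0.3   0.4  -2.31] yang(deg) -2.9 zang -92.9
tool shift cm [ 0.86 -0.1   1.28]
```

View pics/s20z.png

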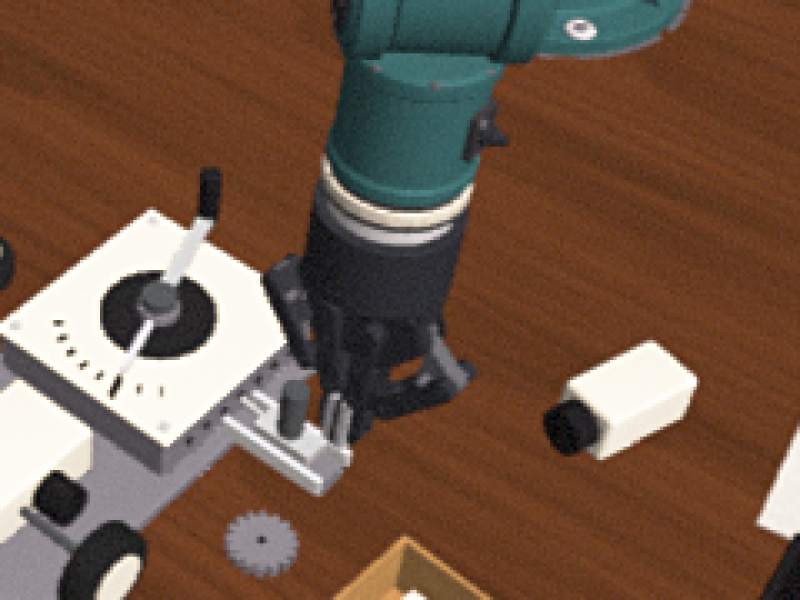

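step_arm(
  commands=[
    [0.6, 0, 0, 0, 0, 0, 0],
    [0.3, 0, 0.3, 0, 0, 0, 0],
    [0, 0, 0.3, 0, 0, 0, 0],
    [0, 0, 0.3, 0, 0, 0, 0],
    [0, 0, 0.3, 0, 0, 0, 0],
  ],
)

```text
clock: 10.77
position: [0.5486, 0.1664, 0.0693]
eef_rot: [1.265, 1.163, -1.219]
force: [-0.6, 0.5, 1.1]
finger_gap: -0.0001
```

step_arm(
  commands=[
    [0, 0, 0.3, 0, 0, 0, 0],
    [0, 0, 0.3, 0, 0, 0, 0],
  ],
)

```text
clock: 10.93
position: [0.5486, 0.1605, 0.0698]
eef_rot: [1.267, 1.163, -1.217]
force: [-0.2, 2.1, -1.0]
finger_gap: 0.0002
```

```bash
python3 look.py 21; python3 -c "
from h import *
to([.5445,.149,.066])
K=cv2.imread('pics/S21.png')[170:290,280:440];cv2.imwrite('pics/s21z.png',cv2.resize(K,(800,600),interpolation=3))
"
```

```text
t 11.03 pos [0.5486 0.1598 0.0697] gap -0.0002 F [0.06 0.96 0.62] tilt -0.999
q [-0.25  0.67 -0.17  2.09  0.32  0.37 -2.29] yang(deg) -2.9 zang -92.9
TCP r 0.1187 ang 87.0 radial/tang force
post if touching: r 0.1116 phi 87.0 wind from notch n: [(1, np.float64(-1.074)), (2, np.float64(-1.284)), (3, np.float64(-1.493)), (4, np.float64(-1.703)), (5, np.float64(-1.912))]
pointer deg 18.0 notch 5.0 spread 2.0 max 239.0
t 11.03 pos [0.5486 0.1598 0.0697] gap -0.0002 F [0.06 0.96 0.62] tilt -0.999
q [-0.25  0.67 -0.17  2.09  0.32  0.37 -2.29] yang(deg) -2.9 zang -92.9
tool shift cm [ 0.35 -0.37  1.1 ]
```

View pics/s21z.png

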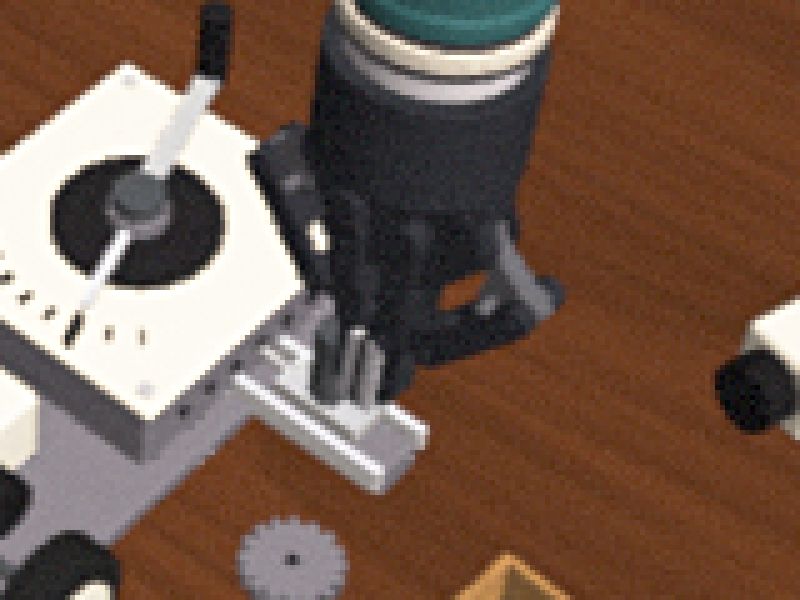

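step_arm(
  commands=[
    [0, 0, 0.3, 0, 0, 0, 0],
    [0, 0, 0.3, 0, 0, 0, 0],
  ],
)

```text
clock: 11.2
position: [0.5485, 0.1551, 0.0698]
eef_rot: [1.267, 1.164, -1.216]
force: [0.8, 1.7, -0.1]
finger_gap: 0.0002
```

step_arm(
  commands=[
    [0, 0, 0.3, 0, 0, 0, 0],
    [0, 0, 0.2, 0, 0, 0, 0],
  ],
)

```text
clock: 11.37
position: [0.5483, 0.1504, 0.0698]
eef_rot: [1.267, 1.165, -1.214]
force: [0.3, 2.0, -1.2]
finger_gap: 0.0
```

step_arm(
  commands=[
    [0, 0, 0.2, 0, 0, 0, 0],
    [0, 0, 0.1, 0, 0, 0, 0],
  ],
)

```text
clock: 11.53
position: [0.5483, 0.147, 0.0698]
eef_rot: [1.268, 1.165, -1.214]
force: [-0.2, 1.5, -1.0]
finger_gap: -0.0002
```

```bash
python3 look.py 22; python3 -c "
from h import *
K=cv2.imread('pics/S22.png')[170:290,280:440];cv2.imwrite('pics/s22z.png',cv2.resize(K,(800,600),interpolation=3))
"
```

```text
t 11.63 pos [0.5483 0.1472 0.0698] gap -0.0002 F [ 0.42  1.64 -0.46] tilt -0.999
q [-0.22  0.67 -0.17  2.1   0.32  0.37 -2.27] yang(deg) -2.8 zang -92.8
TCP r 0.1061 ang 86.8 radial/tang force
post if touching: r 0.0991 phi 86.7 wind from notch n: [(1, np.float64(-1.078)), (2, np.float64(-1.287)), (3, np.float64(-1.497)), (4, np.float64(-1.706)), (5, np.float64(-1.916))]
pointer deg 18.0 notch 5.0 spread 1.9 max 238.0
```

View pics/s22z.png

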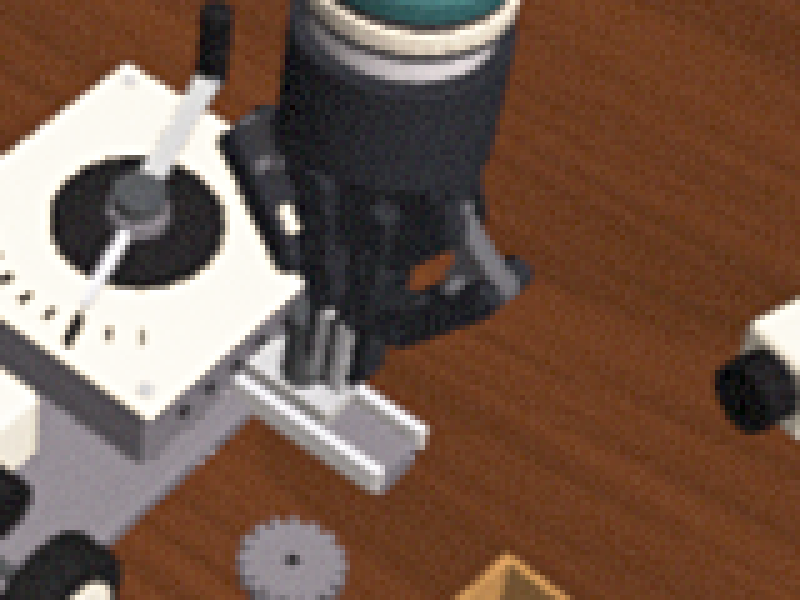

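step_arm(
  commands=[
    [0, 0, 0.2, 0, 0, 0, 0],
  ],
)

```text
clock: 11.72
position: [0.5484, 0.1465, 0.0699]
eef_rot: [1.269, 1.166, -1.212]
force: [-0.7, 7.1, -1.9]
finger_gap: 0.0002
```

step_arm(
  commands=[
    [0, 0, 0.2, 0, 0, 0, 0],
  ],
)

```text
clock: 11.8
position: [0.5484, 0.1465, 0.07]
eef_rot: [1.271, 1.168, -1.209]
force: [-1.4, 5.1, -1.9]
finger_gap: -0.0001
```

step_arm(
  commands=[
    [0, 0, 0.2, 0, 0, 0, 0],
  ],
)

```text
clock: 11.88
position: [0.5482, 0.1467, 0.07]
eef_rot: [1.272, 1.17, -1.206]
force: [-0.8, 4.2, 0.0]
finger_gap: 0.0003
```

step_arm(
  commands=[
    [0, 0, 0.4, 0, 0, 0, 0],
    [0, 0, 0.4, 0, 0, 0, 0],
  ],
)

```text
clock: 12.05
position: [0.5482, 0.1461, 0.0702]
eef_rot: [1.278, 1.178, -1.194]
force: [-1.4, 9.4, -1.0]
finger_gap: -0.0004
```

step_arm(
  commands=[
    [0, 0, -1, 0, 0, 0, 0],
    [0, 0, -2, 0, 0, 0, 0],
    [0, 0, -1, 0, 0, 0, 0],
    [-4, 0, 0, 0, 0, 0, 0],
    [-4, 0, 0, 0, 0, 0, 0],
    [-4, 0, 0, 0, 0, 0, 0],
    [0, 0, -4, 0, 0, 0, 0],
    [0, 0, -4, 0, 0, 0, 0],
    [0, 0, 0, 0, 0, 0, 0],
  ],
)

```text
clock: 12.8
position: [0.5482, 0.2581, 0.1937]
eef_rot: [1.269, 1.171, -1.22]
force: [0.5, 0.9, 0.1]
finger_gap: -0.0002
```

```bash
python3 look.py 23; python3 -c "
from h import *
K=cv2.imread('pics/S23.png')[170:290,280:440];T=cv2.imread('pics/T23.png')[190:290,190:320]
cv2.imwrite('pics/s23z.png',cv2.resize(K,(800,600),interpolation=3))
cv2.imwrite('pics/t23z.png',cv2.resize(T,(780,600),interpolation=3))
for p in ([A[0]+.0022,A[1]+.085,.06],[A[0]+.0022,A[1]+.1,.06]): print((proj('scene',p)-[279.5,169.5])*5,(proj('top',p)-189.5)*6)
"
```

```text
t 12.9 pos [0.5474 0.2507 0.1918] gap -0.0001 F [ 0.56 -0.96 -0.27] tilt -1.0
q [-0.32  0.52 -0.26  1.95  0.23  0.67 -2.35] yang(deg) -3.2 zang -93.2
TCP r 0.2095 ang 88.6 radial/tang force
post if touching: r 0.2025 phi 88.7 wind from notch n: [(1, np.float64(-1.044)), (2, np.float64(-1.254)), (3, np.float64(-1.463)), (4, np.float64(-1.673)), (5, np.float64(-1.882))]
pointer deg 18.0 notch 5.0 spread 1.9 max 233.0
[309.65765829 310.79543247] [208.01712411 311.50876032]
[341.87222652 330.48583542] [162.16971638 312.75890897]
```

View pics/s23z.png

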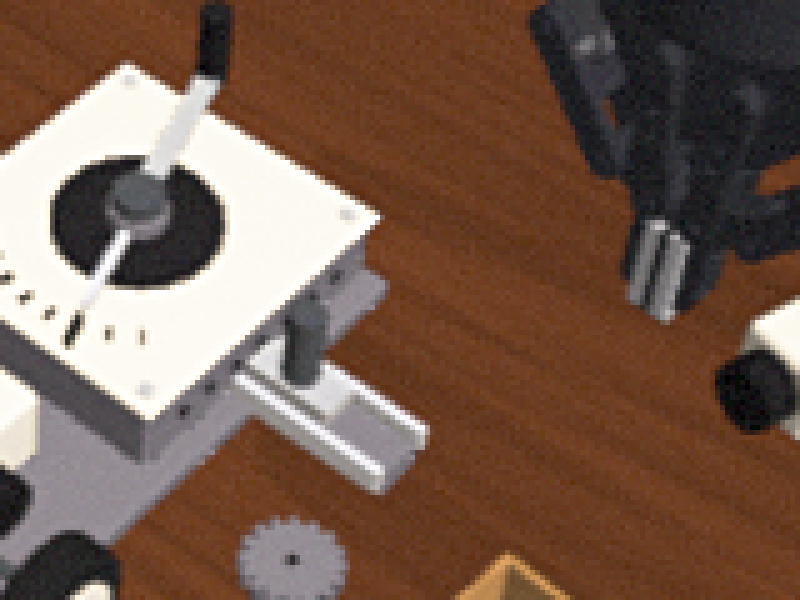

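View pics/t23z.png

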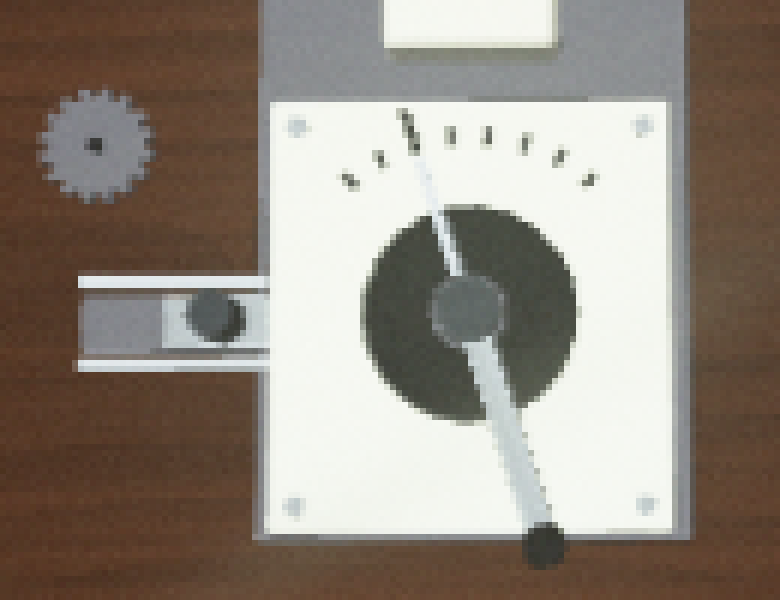

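step_arm(
  commands=[
    [0, 0, 0, 0, 0, 0, 0],
    [0, 0, 0, 0, 0, 0, 0],
    [0, 0, 0, 0, 0, 0, 0],
    [0, 0, 0, 0, 0, 0, 0],
  ],
)

```text
clock: 13.23
position: [0.5461, 0.2441, 0.1895]
eef_rot: [1.259, 1.161, -1.241]
force: [-1.3, -0.3, -0.0]
finger_gap: 0.0001
```

```bash
python3 -c "
from station import finish_job
print(finish_job())"
```

```text
the job is handed in; nothing more can be done
None
```

The dial is at the long rib (notch 5) and the lock bolt is home. I handed the job in at about 13 s of the 69 s allowed; it gave no verdict.

- **Dial:** It started in notch 1. I pushed the post with one finger pad and clicked it through notches 2, 3, 4 and 5. The pointer was measured in the picture after each click: 2.01, 3.00, 3.98 and 5.03 notches, never past 5. I held notches 3 and 4 for about 0.4 s. Notch 5 was held while I backed the lever off.
- **Lever:** I backed off slowly until the post was free. In the last picture the lever stands straight opposite the pointer, so it looks relaxed. I judged that by eye and did not measure it.
- **Bolt:** I pushed the knob from behind with closed fingers. The reading was about 2 N on the way, then it stopped dead at 7 to 9 N. After I backed away, both views put the knob within about 1 mm of its computed home position.
- **Last look:** The pointer measured 18.0° (notch 5.0) and the gripper was clear of everything. No checks disagreed. I did not measure the loose parts afterwards; the gear looked unmoved, and the arm stayed above the parts on the table.

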